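# Seat a sharpening stone on its support bars

## Robot

A 6-joint arm with a two-finger parallel gripper is mounted at the origin on the work surface. World frame = base frame: x ahead of the robot, y to its left, z up, the work surface at z = 0. Lengths are in m, angles in rad, forces in N, time in s.
With the tool pointing down it reaches from about 0.4 to 0.925 m from the base axis. Payload 12.5 kg.
Tool frame: the origin (TCP) lies at the very end of the fingers, on their centre line; the grasp point (between the pads) lies 19 mm behind it; z points along the fingers, y is the line along which they close (so a half turn about z gives the same grasp; the last joint's range is limited). The gripper opens to 95 mm and grips with 3 to 60 N. Pads are 20 mm wide; open, the fingers measure 119 mm over their backs; the gripper's body (75 mm by 180 mm) begins 59 mm behind the grasp point.
Start: joints at [-1.366, 0.491, 1.559, -0, 1.092, -0.106], TCP at [0.191, -0.595, 0.215] pointing down, gripper open.
Joint ranges: [-3.1, 3.1], [-0.84, 2.19], [0.05, 2.79], [-1.13, 4.28], [0.06, 2.93], [-2.69, 2.69]. Speed limits (rad/s): [2.22, 2.22, 2.79, 3.14, 3.14, 3.14].

## Interface

Orientations are given as a unit quaternion [x, y, z, w].
In Python, from cell import sensors, snapshot, ticket gives the robot as it stands. The module is installed in compiled form; this text tells all that it offers.
- The arm moves only by the tool send_rows, never from a script. Its argument "targets" is a list of rows, each a list of 4 numbers: the shift along the world's x, y, z in m, then the turn about the world's z in degrees. In form: [[dx, dy, dz, yaw], ...]. A call has 1 to 12 rows; each row shifts and turns the commanded pose from where the row before left it; what a row does not reach is not made up. A row lasts 1/10 s, in which the tool goes at most 50 mm and 8.59 degrees, less where a joint would pass 70% of its speed; a pose out of reach is approached as far as the arm can. A call is refused whole if a number of a shift passes 0.05 or a number of a turn 8.59, either way. A call with a gripper value outside its range is refused whole. "fingers" is the closure, from 0 (fully open) to 1 (shut), set as the call begins (left out, the last holds). The fingers move at their own pace and stop on an object; "grip_force" is the grip in N (left out, the last holds). Time passes only in rows, so rows that do not move let the fingers close. It gives the time, the measured TCP pose, the force, the opening and the grip force at its end, in the units of the state.
- sensors.observe(): the state, without advancing time (a new reading comes with each control period).
- snapshot(name): name is "scene" or "top" or "wrist"; returns a dict with "image" (384x512x3 uint8, blue, green, red), "vertical_fov" (degrees; the focal length in pixels is half the picture's height over the tangent of half this angle, whatever the lens; pixels are square), "cx", "cy" (the principal point, pixels), "rvec" (rotation vector, rad) and "tvec" (3), from world to camera coordinates, as OpenCV has them. Camera axes: x right, y down, z forward; pixel columns grow to the right and rows downward; lengths in m; the calibration is good to about 2 mm. A picture is of the moment at which its call begins. There is no depth.
- ticket.close_job(): hands the job in; it is judged then, once.
The state is a dict: "time": time; "joint_positions": joint angles; "qvel": joint speeds; "effort": joint torques, N m; "tool_pos": TCP position; "eef_rot": TCP orientation; "wrist_force": force on the tool from outside, world axes, zero at the start; "torque": the same for the moment, N m; "finger_gap": finger opening in m; "finger_force": force on a finger pad.
Only numpy, scipy, OpenCV 4.12 (cv2) and the standard library are available. Lean on these libraries where they do the work, as an engineer would, in place of code of your own. Each camera call takes 0.05 s, during which the arm holds its last target. There are 200 camera calls.

## Task

The sharpening stone sits too high and askew in its clamp and the two steel bars under it have crept out towards the robot. First slide both bars fully home against the lip at the back of the holder, then press or tap the stone down at both ends, going back and forth as needed, until it sits level and both bars are held tight under it and no longer slide. Be firm but gentle so the stone does not crack, leave the mug, bottle and bowl alone, and let go of everything at the end.

Things in the scene. Friction and masses are not known exactly. Their poses are not given: they have to be found in the camera images.
- holder: Dark steel stone holder, fixed. Origin: plate underside centre, 0 to 12 mm over the counter on a cork riser; heights from it; x to the back, y left along the stone. Plate 140 x 290 mm (x -65 to +75), top 12. Grooves at y = +-60 mm, 18 mm wide, walls to 21; on rubber strips in them (top 15, 40 N/mm) lie the bars. Jaws from y = +-102 mm, tops 48; clamp screw with knob to y = +171 mm.
- lip (a point): Middle of the front face of the holder's back lip, at its top, 24 mm above the holder's origin: holder x = +65 mm, y = 0. A bar is home when its back end touches this face: its origin at holder x = +5 mm, its front end at -55 mm, 20 mm in front of the stone.
- stone: Grey and off-white stone, 70 (x) x 198 (y) x 25 mm, about 0.6 kg, between the jaws. Origin: underside centre; axes as the holder's when level. It only moves up or down and rocks about x, stiffly by friction, and stays where left. It starts 6 to 9 mm above its seat, rocked up to 0.05 rad either way. Seated, its top is 56 mm above the holder's origin. A push over 40 N cracks it.
- stone_left (a point): Point on the stone's top, over the left bar (stone x = 0, y = +60 mm). Pushed here, this end sinks under roughly 5 to 10 N till it meets the bar, then the push rises steeply (40 N per mm). Pushing one end can loosen the other; 15 to 30 N on each end in turn, two or three times over, wedges both bars.
- stone_right (a point): The same over the right bar (stone x = 0, y = -60 mm).
- bar_left: Loose plain steel bar, 120 (its x) x 14 x 16 mm high, about 0.2 kg, on the rubber strip in the groove at holder y = +60 mm, under the stone. Origin: underside centre; x along the bar, to the back. It starts 15 to 35 mm short of the lip, its front end sticking out towards the robot. While the stone is clear of it, 1 to 2 N slides it.
- bar_right: The same kind of bar in the groove at holder y = -60 mm, also 15 to 35 mm short of the lip.
- mug: White mug, radius 40, height 90 mm, origin at the centre of its underside; leave alone.
- bottle: White bottle with red cap, radius 30, height 150 mm, origin at the centre of its underside; leave alone.
- bowl: Brown clay bowl, rim radius 65, height 55 mm, origin at the centre of its underside; leave alone.

How it is judged:
By the outcome, as a careful person would: the job done as asked, in the order asked, and still so for the second after the job is handed in, with the robot touching nothing.
It also fails if it takes over 64 s, if anything falls off the work surface, if the arm or the gripper's body presses on something with over 40 N, if the wrist force passes 120 N, or if a joint passes its speed limit or range.

## Working session

There is one attempt and no reset: what is moved stays moved. The work goes in short steps, Python scripts to look and compute and a tool call to move; the robot and the scene stay as the last step left them, time stands still between calls to the robot, and variables do not carry over. Pictures are saved under pics/ and viewed, at most 10 in all, crops included, and the job is handed in when it is done.

Besides the shell and the picture viewer there is one more tool, called after ">>>" in YAML: its name, and indented under it one key for each argument. send_rows: Moves the arm, as the interface text tells. Its arguments: {"type":"object","properties":{"targets":{"type":"array"},"fingers":{"type":"number"},"grip_force":{"type":"number"}},"required":["targets"]}

```bash
mkdir -p pics; cat > h.py <<'E'
import numpy as np, cv2
from cell import sensors, snapshot, ticket
def cam(s):
    R=cv2.Rodrigues(np.array(s["rvec"],float))[0]; t=np.array(s["tvec"],float).ravel()
    f=s["image"].shape[0]/2/np.tan(np.radians(s["vertical_fov"])/2)
    return R,t,f,s["cx"],s["cy"]
def ray(c,u,v,z):
    R,t,f,cx,cy=c; o=-R.T@t; d=R.T@np.array([(u-cx)/f,(v-cy)/f,1]); return o+d*(z-o[2])/d[2]
def proj(c,p):
    R,t,f,cx,cy=c; q=R@np.array(p)+t; return np.array([f*q[0]/q[2]+cx,f*q[1]/q[2]+cy])
def tri(c1,p1,c2,p2):
    A=[];b=[]
    for c,p in((c1,p1),(c2,p2)):
        R,t,f,cx,cy=c;o=-R.T@t;d=R.T@np.array([(p[0]-cx)/f,(p[1]-cy)/f,1]);d/=np.linalg.norm(d)
        M=np.eye(3)-np.outer(d,d);A.append(M);b.append(M@o)
    return np.linalg.lstsq(np.vstack(A),np.hstack(b),rcond=None)[0]
E
python3 - <<'E'
from h import *
import pickle
S={n:snapshot(n) for n in("scene","top")}
pickle.dump(S,open("s0.pkl","wb"))
for n in S: 
    cv2.imwrite(f"pics/{n}0.png",cv2.resize(S[n]["image"],(800,600),interpolation=cv2.INTER_CUBIC)); c=cam(S[n]); print(n,-c[0].T@c[1],c[0][2],c[2:])
print(sensors.observe())
E
```

```text
scene [1.32591915 0.50729414 1.15417228] [-0.55103756 -0.34502161 -0.75981425] (np.float64(462.928494422128), 246.53105469711605, 193.92862826657122)
top [0.39229197 0.04234031 1.34425774] [ 0.11684776 -0.01174097 -0.99308043] (np.float64(486.175706511199), 261.03906715726606, 193.57241617884745)
{'time': 0.1, 'joint_positions': array([-1.36558495e+00,  4.91483005e-01,  1.55941279e+00,  1.60814774e-05,
        1.09170730e+00, -1.05601331e-01]), 'qvel': array([ 0.00215495, -0.0006367 , -0.00229233, -0.0020144 , -0.00164692,
       -0.00021074]), 'effort': array([ 1.62145538e-03, -6.13624549e+01, -2.58607525e+01,  6.93751196e-02,
        4.69698559e-02, -6.11118776e-05]), 'tool_pos': array([ 0.191123  , -0.59482028,  0.21412194]), 'eef_rot': array([ 9.87949165e-01,  1.54777882e-01, -1.80273371e-05, -5.04948676e-04]), 'wrist_force': array([ 0.84104663, -0.08518019, -0.06344602]), 'torque': array([ 0.0519843 ,  0.06920803, -0.00013773]), 'finger_force': 0.0, 'finger_gap': 0.095011219961914}
```

View pics/scene0.png

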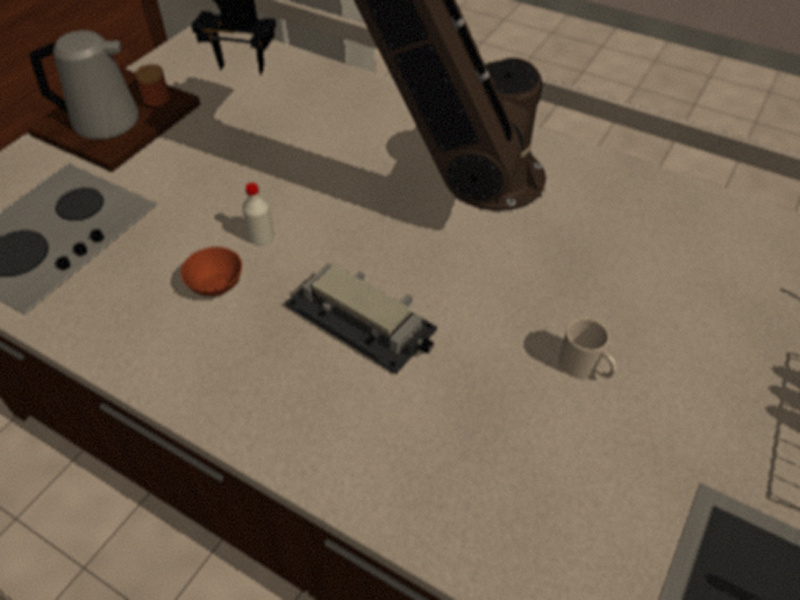

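View pics/top0.png

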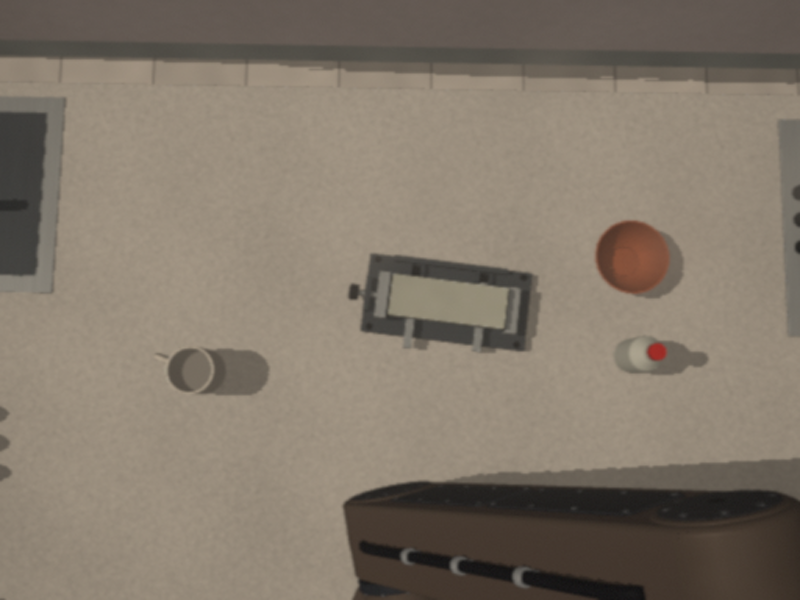

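The scene image shows the holder at about (360,315), with the knob on its right, the bowl and bottle to the left and the mug at (585,348). In the top image the plate corners are near (373,254), (537,273), (527,350) and (361,331), the bar fronts near (407,347) and (477,351), and the knob at (354,291).

```bash
python3 - <<'E'
from h import *
import pickle
S=pickle.load(open("s0.pkl","rb")); c=cam(S["top"]); k=512/800
P=[ray(c,u*k,v*k,.018) for u,v in((373,254),(537,273),(527,350),(361,331))]
for p in P: print(p.round(4))
print("ctr",np.mean(P,0),"lengths",[np.linalg.norm(P[i]-P[(i+1)%4]).round(4) for i in range(4)])
for a,b in((0,1),(3,2)): d=P[a]-P[b]; print(np.degrees(np.arctan2(-d[0],d[1])))
for u,v in((407,347),(477,351)): print("bar",ray(c,u*k,v*k,.037))
E
```

```text
[0.6338 0.0895 0.018 ]
[ 0.6042 -0.2012  0.018 ]
[ 0.4677 -0.1828  0.018 ]
[0.4969 0.108  0.018 ]
ctr [ 0.55063813 -0.046623    0.018     ] lengths [np.float64(0.2923), np.float64(0.1377), np.float64(0.2922), np.float64(0.1382)]
-5.815587363235509
-5.7355873114074996
bar [0.4689061  0.02737906 0.037     ]
bar [ 0.46368889 -0.09325207  0.037     ]
```

>>> send_rows:
  targets:
    - [0.019,0.045,0.003,-2]
    - [0.019,0.045,0.003,-2]
    - [0.019,0.045,0.003,-2]
    - [0.019,0.045,0.003,-2]
    - [0.019,0.045,0.003,-2]
    - [0.019,0.045,0.003,-2]
    - [0.019,0.045,0.003,-2]
    - [0.019,0.045,0.003,-2]
    - [0.019,0.045,0.003,-2]
    - [0.019,0.045,0.003,-2]
    - [0.019,0.045,0.003,-2]
    - [0.019,0.045,0.003,-1.6]
  fingers: 1
  grip_force: 20

```text
time: 1.3
tool_pos: [0.4194, -0.0531, 0.2509]
eef_rot: [0.999, -0.051, 0.0, 0.0]
wrist_force: [1.4, -1.7, 0.4]
finger_gap: 0.005
finger_force: 0.0
```

>>> send_rows:
  targets:
    - [0,0.015,0,0]
    - [0,0,0,0]

```text
time: 1.5
tool_pos: [0.4191, -0.0382, 0.2505]
eef_rot: [0.999, -0.049, -0.0, -0.0]
wrist_force: [-0.3, -0.7, -0.1]
finger_gap: 0.0007
finger_force: 0.0
```

```bash
python3 - <<'E'
from h import *
import pickle
s=snapshot("wrist"); pickle.dump(s,open("w1.pkl","wb"))
c=cam(s); print(-c[0].T@c[1],c[0],c[2:])
cv2.imwrite("pics/w1.png",cv2.resize(s["image"],(800,600),interpolation=cv2.INTER_CUBIC))
o=sensors.observe(); print(o["tool_pos"],o["eef_rot"],o["wrist_force"],o["finger_gap"])
E
```

```text
[ 0.48320641 -0.04491769  0.42075009] [[-9.75406158e-02 -9.95231545e-01 -6.25959013e-06]
 [-9.67686266e-01  9.48394895e-02  2.33642382e-01]
 [-2.32527675e-01  2.27956791e-02 -9.72322599e-01]] (np.float64(296.84335276097926), 254.60041205263624, 192.5934025152105)
[ 0.41903832 -0.03942488  0.25052721] [ 9.98787568e-01 -4.92275024e-02 -2.00139513e-04  8.03348888e-05] [ 0.24965802 -0.43835263  0.33876642] 0.0006112273428963853
```

View pics/w1.png

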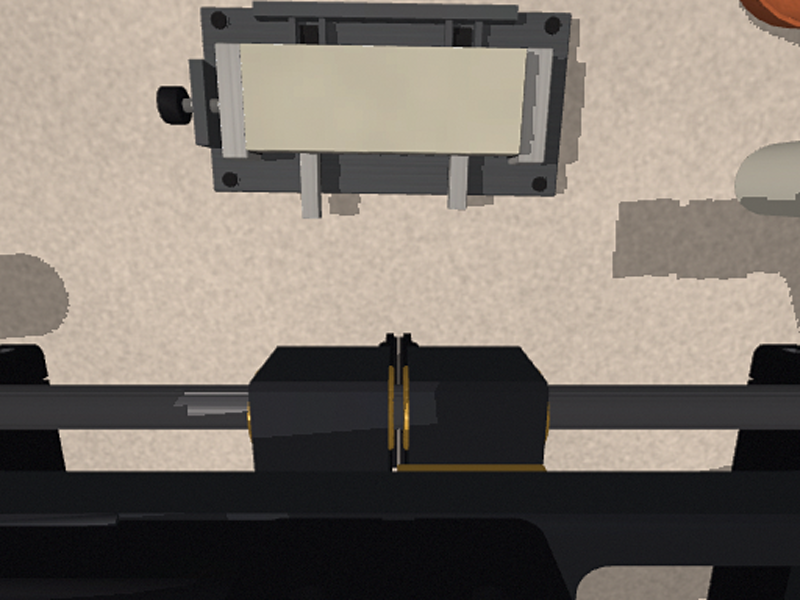

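The wrist image (800 px scale) shows the plate's corners at (215,192), (556,196), (571,13) and (203,8). The stone's top corners are at (245,152), (519,154), (526,50) and (244,44), and the bar fronts at (312,217) and (457,209).

```bash
cat >> h.py <<'E'
def holder_fit(c,uv,hp):
    from scipy.optimize import least_squares
    def w(p,q):
        a=p[3]; return np.array([p[0]+q[0]*np.cos(a)-q[1]*np.sin(a),p[1]+q[0]*np.sin(a)+q[1]*np.cos(a),p[2]+q[2]])
    r=least_squares(lambda p:np.concatenate([proj(cc,w(p,q))-u for cc,u,q in zip(c,uv,hp)]),[.546,-.046,.006,-.1])
    return r.x,r.fun.reshape(-1,2)
E
python3 - <<'E'
from h import *
import pickle
s=pickle.load(open("w1.pkl","rb")); c=cam(s); t=cam(pickle.load(open("s0.pkl","rb"))["top"])
k=.64
pl=[(-.065,.145,.012),(-.065,-.145,.012),(.075,-.145,.012),(.075,.145,.012)]
uw=np.array([(215,192),(556,196),(571,13),(203,8)])*k
ut=np.array([(361,331),(527,350),(537,273),(373,254)])*k
x,r=holder_fit([c]*4,uw,pl); print("wrist",x.round(4)); print(r.round(1).tolist())
x2,r=holder_fit([c]*4+[t]*4,np.vstack([uw,ut]),pl*2); print("both",x2.round(4)); print(r.round(1).tolist())
ca,sa=np.cos(x[3]),np.sin(x[3])
def H(p): d=p-np.r_[x[:2],x[2]]; return np.array([ca*d[0]+sa*d[1],-sa*d[0]+ca*d[1],d[2]])*1000
for u,v in((303,217),(321,217),(449,209),(466,208)): 
    p=ray(c,u*k,v*k,x[2]+.031); print("bar",p.round(4),H(p).round(1))
for nm,pts in(("left",((245,152),(244,44))),("right",((519,154),(526,50)))):
    P=[(u*k,v*k) for u,v in pts]
    for z in(.06,.064,.068): 
        a,b=[ray(c,*q,x[2]+z) for q in P]; print(nm,z,H(a).round(1),H(b).round(1),np.linalg.norm(a-b).round(4))
E
```

```text
wrist [ 0.5452 -0.0416  0.0019 -0.11  ]
[[0.7, -0.2], [-0.4, -0.0], [0.4, 0.1], [-0.7, 0.1]]
both [ 0.5453 -0.0424  0.0022 -0.1097]
[[1.2, -0.3], [0.3, -0.1], [1.2, -0.2], [-0.2, -0.1], [-0.3, 0.2], [-1.5, 1.1], [-2.6, 0.3], [-1.4, -0.4]]
bar [0.4689 0.035  0.0329] [-84.3  67.7  31. ]
bar [0.4674 0.0202 0.0329] [-84.1  52.9  31. ]
bar [ 0.4636 -0.0852  0.0329] [-76.3 -52.4  31. ]
bar [ 0.463  -0.0992  0.0329] [-75.3 -66.3  31. ]
left 0.06 [-35.7 103.1  60. ] [36.8 99.1 60. ] 0.0726
left 0.064 [-36.  101.8  64. ] [35.7 97.9 64. ] 0.0718
left 0.068 [-36.3 100.5  68. ] [34.6 96.7 68. ] 0.071
right 0.06 [-34.6 -99.4  60. ] [ 35.4 -99.2  60. ] 0.07
right 0.064 [-34.9 -98.4  64. ] [ 34.3 -98.2  64. ] 0.0692
right 0.068 [-35.2 -97.5  68. ] [ 33.2 -97.3  68. ] 0.0684
```

>>> send_rows:
  targets:
    - [0.004,0.0085,-0.02,-0.6]
    - [0.004,0.0085,-0.03,0]
    - [0.004,0.0085,-0.03,0]
    - [0.004,0.0085,-0.03,0]
    - [0.004,0.0085,-0.03,0]
    - [0.004,0.0085,-0.03,0]
    - [0.004,0.0085,-0.03,0]
    - [0.003,0.0085,-0.02,0]
    - [0,0,0,0]

```text
time: 2.45
tool_pos: [0.4493, 0.0272, 0.0286]
eef_rot: [0.998, -0.056, -0.002, 0.0]
wrist_force: [-0.8, 0.4, 0.6]
finger_gap: 0.0
finger_force: 0.0
```

```bash
python3 - <<'E'
from h import *
s=snapshot("wrist"); cv2.imwrite("pics/w2.png",cv2.resize(s["image"],(800,600)))
o=sensors.observe(); print(o["tool_pos"],o["eef_rot"],o["wrist_force"],o["time"])
E
```

```text
[0.44968598 0.02700817 0.02994118] [ 9.98424650e-01 -5.60932821e-02 -1.32684243e-03  3.88244866e-05] [-0.12700041  0.46099426  0.34220279] 2.5
```

View pics/w2.png

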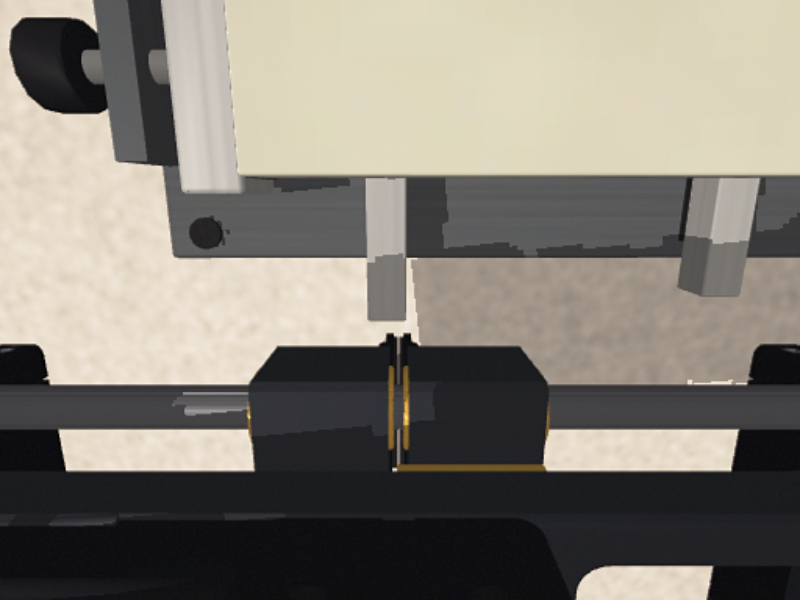

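The bar front is centred at pixel (387,320) and the fingertips at (399,340). So the fingers need to go about 3.5 mm further left before pushing.

>>> send_rows:
  targets:
    - [0,0.0035,-0.001,0]
    - [0.004,-0.0004,0,0]
    - [0.004,-0.0005,0,0]
    - [0.004,-0.0004,0,0]
    - [0.004,-0.0005,0,0]
    - [0.004,-0.0004,0,0]
    - [0.004,-0.0005,0,0]
    - [0.004,-0.0004,0,0]

```text
time: 3.3
tool_pos: [0.4784, 0.0283, 0.0296]
eef_rot: [0.998, -0.056, -0.0, 0.0]
wrist_force: [-2.9, 0.3, 2.3]
finger_gap: 0.0003
finger_force: 1.6
```

>>> send_rows:
  targets:
    - [0.003,-0.0003,0,0]
    - [0.002,-0.0002,0,0]
    - [0,0,0,0]

```text
time: 3.6
tool_pos: [0.4837, 0.0278, 0.0296]
eef_rot: [0.998, -0.056, 0.0, 0.0]
wrist_force: [-0.8, -0.1, 0.1]
finger_gap: 0.0006
finger_force: 0.3
```

>>> send_rows:
  targets:
    - [0.0015,-0.0002,0,0]
    - [0.0015,-0.0001,0,0]
    - [0,0,0,0]

```text
time: 3.9
tool_pos: [0.4865, 0.0275, 0.0296]
eef_rot: [0.998, -0.056, 0.0, 0.0]
wrist_force: [-0.8, -0.4, 0.1]
finger_gap: 0.0005
finger_force: 0.3
```

>>> send_rows:
  targets:
    - [0.001,-0.0001,0,0]
    - [0,0,0,0]

```text
time: 4.1
tool_pos: [0.4869, 0.0275, 0.0296]
eef_rot: [0.998, -0.056, -0.0, 0.0]
wrist_force: [-2.5, -0.0, 1.4]
finger_gap: 0.0005
finger_force: 1.5
```

>>> send_rows:
  targets:
    - [0.001,-0.0001,0,0]
    - [0,0,0,0]

```text
time: 4.3
tool_pos: [0.487, 0.0275, 0.0295]
eef_rot: [0.998, -0.056, -0.001, 0.0]
wrist_force: [-6.4, 0.6, 2.4]
finger_gap: 0.0004
finger_force: 3.4
```

>>> send_rows:
  targets:
    - [0.001,-0.0001,0,0]
    - [0,0,0,0]

```text
time: 4.5
tool_pos: [0.487, 0.0275, 0.0294]
eef_rot: [0.998, -0.056, -0.002, -0.0]
wrist_force: [-10.9, 0.8, 5.3]
finger_gap: 0.0004
finger_force: 5.1
```

```bash
python3 - <<'E'
from h import *
o=sensors.observe(); print(o["tool_pos"],o["wrist_force"])
E
```

```text
[0.48703118 0.02745364 0.02938959] [-10.92177626   0.77945204   5.33160722]
```

>>> send_rows:
  targets:
    - [-0.023,0.0023,0,0]
    - [-0.022,0.0022,0,0]
    - [0,-0.03,0,0]
    - [0,-0.03,0,0]
    - [0,-0.03,0,0]
    - [0,-0.031,0,0]
    - [0,0,0,0]

```text
time: 5.2
tool_pos: [0.4453, -0.0923, 0.0298]
eef_rot: [0.998, -0.057, 0.001, 0.0]
wrist_force: [1.2, -0.4, 0.4]
finger_gap: 0.0006
finger_force: 0.0
```

```bash
python3 - <<'E'
from h import *
s=snapshot("wrist"); cv2.imwrite("pics/w3.png",cv2.resize(s["image"],(800,600)))
o=sensors.observe(); print(o["tool_pos"],o["eef_rot"],o["wrist_force"],o["time"])
E
```

```text
[ 0.44480837 -0.09081812  0.02975324] [ 9.98363426e-01 -5.71811870e-02  8.30359918e-04  3.01915381e-04] [-0.76942532 -0.12606191 -0.4371123 ] 5.25
```

View pics/w3.png

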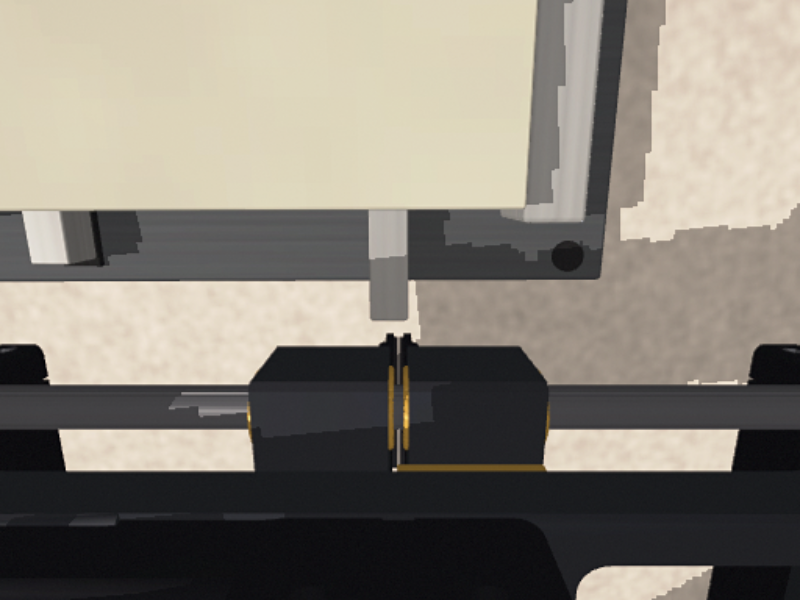

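The left bar now ends on the plate, just short of its front edge, at about (60,262). The right bar front is at (389,320), about 3 mm left of the fingers.

>>> send_rows:
  targets:
    - [0,0.003,0,0]
    - [0.004,-0.0004,0,0]
    - [0.004,-0.0005,0,0]
    - [0.004,-0.0004,0,0]
    - [0.004,-0.0005,0,0]
    - [0.004,-0.0004,0,0]
    - [0.004,-0.0005,0,0]
    - [0.002,-0.0002,0,0]
    - [0,0,0,0]

```text
time: 6.15
tool_pos: [0.4707, -0.0893, 0.0297]
eef_rot: [0.998, -0.056, 0.0, 0.0]
wrist_force: [-0.1, -0.1, 0.6]
finger_gap: 0.0002
finger_force: 0.0
```

>>> send_rows:
  targets:
    - [0.002,-0.0002,0,0]
    - [0.001,-0.0001,0,0]
    - [0,0,0,0]

```text
time: 6.45
tool_pos: [0.4733, -0.0895, 0.0296]
eef_rot: [0.998, -0.056, 0.0, 0.0]
wrist_force: [-0.6, -1.0, -0.5]
finger_gap: 0.0002
finger_force: 0.4
```

>>> send_rows:
  targets:
    - [0.001,-0.0001,0,0]
    - [0,0,0,0]

```text
time: 6.65
tool_pos: [0.4739, -0.0895, 0.0296]
eef_rot: [0.998, -0.056, -0.0, -0.0]
wrist_force: [-3.2, -0.4, 1.4]
finger_gap: 0.0004
finger_force: 1.7
```

>>> send_rows:
  targets:
    - [0.001,-0.0001,0,0]
    - [0,0,0,0]

```text
time: 6.85
tool_pos: [0.474, -0.0894, 0.0295]
eef_rot: [0.998, -0.056, -0.001, -0.0]
wrist_force: [-6.7, -0.9, 3.1]
finger_gap: 0.0004
finger_force: 3.6
```

>>> send_rows:
  targets:
    - [0.001,-0.0001,0,0]
    - [0,0,0,0]

```text
time: 7.05
tool_pos: [0.474, -0.0893, 0.0294]
eef_rot: [0.998, -0.056, -0.002, -0.0]
wrist_force: [-11.2, -1.1, 4.4]
finger_gap: 0.0005
finger_force: 5.4
```

>>> send_rows:
  targets:
    - [-0.025,0.0025,0,0]
    - [0,0,0.03,0]
    - [0,0,0.03,0]
    - [0.03,-0.004,0.01,0]
    - [0.03,-0.004,0,0]
    - [0.028,-0.005,0,0]
    - [0,0,0,0]
    - [0,0,-0.015,0]
    - [0,0,0,0]

```text
time: 7.95
tool_pos: [0.5381, -0.1, 0.0834]
eef_rot: [0.998, -0.056, -0.001, -0.0]
wrist_force: [-0.4, -0.1, 0.7]
finger_gap: 0.0004
finger_force: 0.0
```

```bash
python3 - <<'E'
from h import *
import pickle
s=snapshot("scene"); pickle.dump(s,open("s1.pkl","wb")); c=cam(s); o=sensors.observe(); print(o["tool_pos"],o["wrist_force"],o["time"])
im=s["image"]; cv2.imwrite("pics/s1.png",cv2.resize(im[150:260,160:310],(800,587),interpolation=cv2.INTER_CUBIC))
E
```

```text
[ 0.53842276 -0.10007505  0.08418338] [-0.35864785  0.15577131  0.22169869] 8.0
```

View pics/s1.png

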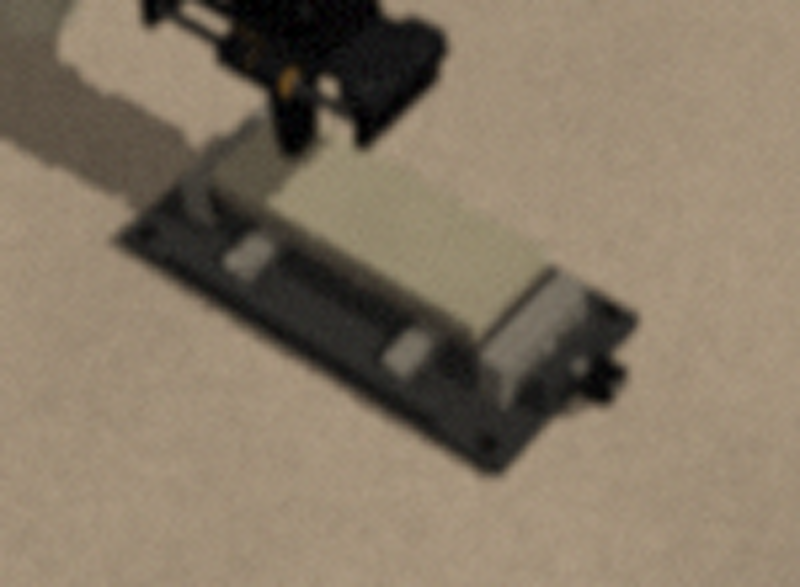

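The bar backs now show at the lip, at (250,255) and (408,352). The fingertips hover over the stone's right end at (292,150).

>>> send_rows:
  targets:
    - [0,0,-0.004,0]
    - [0,0,-0.004,0]
    - [0,0,-0.002,0]
    - [0,0,0,0]

```text
time: 8.4
tool_pos: [0.5391, -0.1002, 0.0745]
eef_rot: [0.998, -0.056, -0.0, 0.0]
wrist_force: [-0.3, -0.3, -0.3]
finger_gap: 0.0007
finger_force: 0.0
```

>>> send_rows:
  targets:
    - [0,0,-0.002,0]
    - [0,0,-0.001,0]
    - [0,0,0,0]

```text
time: 8.7
tool_pos: [0.5391, -0.1003, 0.0716]
eef_rot: [0.998, -0.056, -0.0, 0.0]
wrist_force: [-0.1, -0.5, -0.5]
finger_gap: 0.0004
finger_force: 0.0
```

>>> send_rows:
  targets:
    - [0,0,-0.001,0]
    - [0,0,-0.001,0]
    - [0,0,0,0]

```text
time: 9.0
tool_pos: [0.5392, -0.1003, 0.0696]
eef_rot: [0.998, -0.056, -0.0, 0.0]
wrist_force: [0.3, 0.9, -0.1]
finger_gap: 0.0002
finger_force: 0.0
```

>>> send_rows:
  targets:
    - [0,0,-0.001,0]
    - [0,0,-0.001,0]
    - [0,0,-0.001,0]
    - [0,0,0,0]

```text
time: 9.4
tool_pos: [0.5392, -0.1006, 0.0669]
eef_rot: [0.998, -0.056, 0.0, 0.0]
wrist_force: [-1.7, -3.3, 3.3]
finger_gap: 0.0001
finger_force: 2.0
```

>>> send_rows:
  targets:
    - [0,0,-0.001,0]
    - [0,0,-0.001,0]
    - [0,0,0,0]

```text
time: 9.7
tool_pos: [0.5392, -0.1006, 0.0649]
eef_rot: [0.998, -0.056, 0.0, 0.0]
wrist_force: [-1.7, -4.4, 4.5]
finger_gap: 0.0003
finger_force: 2.1
```

>>> send_rows:
  targets:
    - [0,0,-0.001,0]
    - [0,0,-0.001,0]
    - [0,0,0,0]

```text
time: 10.0
tool_pos: [0.5392, -0.1006, 0.0628]
eef_rot: [0.998, -0.056, 0.0, 0.0]
wrist_force: [-0.6, -3.4, 4.2]
finger_gap: 0.0002
finger_force: 2.1
```

>>> send_rows:
  targets:
    - [0,0,-0.001,0]
    - [0,0,-0.001,0]
    - [0,0,0,0]

```text
time: 10.3
tool_pos: [0.5393, -0.1006, 0.0615]
eef_rot: [0.998, -0.056, 0.0, 0.0]
wrist_force: [-4.5, -3.0, 12.5]
finger_gap: 0.0004
finger_force: 6.3
```

>>> send_rows:
  targets:
    - [0,0,-0.001,0]
    - [0,0,0,0]

```text
time: 10.5
tool_pos: [0.5393, -0.1006, 0.0611]
eef_rot: [0.998, -0.056, 0.001, 0.0]
wrist_force: [-6.3, -3.5, 21.6]
finger_gap: 0.0003
finger_force: 10.9
```

>>> send_rows:
  targets:
    - [0,0,-0.0005,0]
    - [0,0,0,0]

```text
time: 10.7
tool_pos: [0.5393, -0.1006, 0.0611]
eef_rot: [0.998, -0.056, 0.001, 0.0]
wrist_force: [-8.2, -3.1, 27.1]
finger_gap: 0.0002
finger_force: 13.6
```

>>> send_rows:
  targets:
    - [0,0,0.015,0]
    - [0,0,0.013,0]
    - [0.004,0.04,0,0]
    - [0.004,0.04,0,0]
    - [0.005,0.04,0,0]
    - [0,0,0,0]
    - [0,0,-0.006,0]
    - [0,0,-0.004,0]
    - [0,0,0,0]

```text
time: 11.6
tool_pos: [0.5518, 0.0187, 0.0764]
eef_rot: [0.998, -0.056, -0.001, 0.0]
wrist_force: [-0.3, -0.2, -0.5]
finger_gap: 0.0007
finger_force: 0.0
```

>>> send_rows:
  targets:
    - [0,0,-0.002,0]
    - [0,0,-0.001,0]
    - [0,0,0,0]

```text
time: 11.9
tool_pos: [0.5521, 0.0194, 0.074]
eef_rot: [0.998, -0.056, -0.0, 0.0]
wrist_force: [-0.8, 0.1, -0.2]
finger_gap: 0.0002
finger_force: 0.0
```

>>> send_rows:
  targets:
    - [0,0,-0.001,0]
    - [0,0,-0.001,0]
    - [0,0,0,0]

```text
time: 12.2
tool_pos: [0.5521, 0.0197, 0.0721]
eef_rot: [0.998, -0.056, -0.0, 0.0]
wrist_force: [-0.2, -0.0, 0.2]
finger_gap: 0.0003
finger_force: 0.0
```

>>> send_rows:
  targets:
    - [0,0,-0.001,0]
    - [0,0,-0.001,0]
    - [0,0,-0.001,0]
    - [0,0,0,0]

```text
time: 12.6
tool_pos: [0.5521, 0.0197, 0.069]
eef_rot: [0.998, -0.056, -0.0, 0.0]
wrist_force: [-0.4, -1.4, 0.4]
finger_gap: -0.0001
finger_force: 0.0
```

>>> send_rows:
  targets:
    - [0,0,-0.001,0]
    - [0,0,-0.001,0]
    - [0,0,-0.001,0]
    - [0,0,0,0]

```text
time: 13.0
tool_pos: [0.5521, 0.0197, 0.066]
eef_rot: [0.998, -0.056, -0.0, 0.0]
wrist_force: [-0.5, 0.7, -0.4]
finger_gap: 0.0007
finger_force: 0.0
```

>>> send_rows:
  targets:
    - [0,0,-0.001,0]
    - [0,0,-0.001,0]
    - [0,0,0,0]

```text
time: 13.3
tool_pos: [0.5521, 0.0197, 0.064]
eef_rot: [0.998, -0.056, -0.0, 0.0]
wrist_force: [0.7, 0.3, -0.8]
finger_gap: 0.0004
finger_force: 0.0
```

>>> send_rows:
  targets:
    - [0,0,-0.001,0]
    - [0,0,-0.001,0]
    - [0,0,0,0]

```text
time: 13.6
tool_pos: [0.5523, 0.02, 0.0624]
eef_rot: [0.998, -0.056, 0.0, -0.0]
wrist_force: [-1.0, 2.5, 3.2]
finger_gap: 0.0007
finger_force: 1.7
```

>>> send_rows:
  targets:
    - [0,0,-0.001,0]
    - [0,0,0,0]

```text
time: 13.8
tool_pos: [0.5523, 0.02, 0.0616]
eef_rot: [0.998, -0.056, 0.0, -0.0]
wrist_force: [-1.5, 3.3, 5.9]
finger_gap: 0.0003
finger_force: 3.3
```

>>> send_rows:
  targets:
    - [0,0,-0.001,0]
    - [0,0,0,0]

```text
time: 14.0
tool_pos: [0.5523, 0.0201, 0.0613]
eef_rot: [0.998, -0.056, 0.0, -0.0]
wrist_force: [-4.1, 3.7, 16.3]
finger_gap: 0.0006
finger_force: 7.9
```

>>> send_rows:
  targets:
    - [0,0,-0.0005,0]
    - [0,0,0,0]

```text
time: 14.2
tool_pos: [0.5523, 0.0201, 0.0612]
eef_rot: [0.998, -0.056, 0.001, -0.0]
wrist_force: [-5.4, 4.8, 22.2]
finger_gap: 0.0002
finger_force: 10.7
```

>>> send_rows:
  targets:
    - [0,0,-0.0005,0]
    - [0,0,0,0]

```text
time: 14.4
tool_pos: [0.5523, 0.0201, 0.0611]
eef_rot: [0.998, -0.056, 0.001, -0.0]
wrist_force: [-6.2, 4.0, 25.0]
finger_gap: 0.0005
finger_force: 13.1
```

>>> send_rows:
  targets:
    - [0,0,0.012,0]
    - [-0.004,-0.04,0,0]
    - [-0.004,-0.04,0,0]
    - [-0.005,-0.04,0,0]
    - [0,0,0,0]
    - [0,0,-0.004,0]
    - [0,0,-0.002,0]
    - [0,0,-0.002,0]
    - [0,0,0,0]

```text
time: 15.3
tool_pos: [0.5391, -0.0993, 0.0628]
eef_rot: [0.998, -0.055, -0.0, -0.0]
wrist_force: [0.1, 0.1, -0.6]
finger_gap: 0.0005
finger_force: 0.0
```

>>> send_rows:
  targets:
    - [0,0,-0.001,0]
    - [0,0,-0.001,0]
    - [0,0,0,0]

```text
time: 15.6
tool_pos: [0.5393, -0.0999, 0.0615]
eef_rot: [0.998, -0.056, 0.0, -0.0]
wrist_force: [-0.5, 2.9, 4.4]
finger_gap: 0.0004
finger_force: 1.9
```

>>> send_rows:
  targets:
    - [0,0,-0.001,0]
    - [0,0,0,0]

```text
time: 15.8
tool_pos: [0.5393, -0.0999, 0.0612]
eef_rot: [0.998, -0.056, 0.0, 0.0]
wrist_force: [-3.2, 3.6, 14.6]
finger_gap: 0.0003
finger_force: 7.4
```

>>> send_rows:
  targets:
    - [0,0,-0.001,0]
    - [0,0,-0.0003,0]
    - [0,0,0,0]

```text
time: 16.1
tool_pos: [0.5393, -0.1, 0.0609]
eef_rot: [0.998, -0.056, 0.001, 0.0]
wrist_force: [-7.0, 3.8, 27.8]
finger_gap: 0.0004
finger_force: 13.9
```

>>> send_rows:
  targets:
    - [0,0,0.012,0]
    - [0.004,0.04,0,0]
    - [0.004,0.04,0,0]
    - [0.005,0.04,0,0]
    - [0,0,0,0]
    - [0,0,-0.004,0]
    - [0,0,-0.002,0]
    - [0,0,-0.002,0]
    - [0,0,-0.001,0]
    - [0,0,0,0]

```text
time: 17.1
tool_pos: [0.5521, 0.0191, 0.0617]
eef_rot: [0.998, -0.056, -0.0, 0.0]
wrist_force: [0.6, -0.6, 0.5]
finger_gap: 0.0005
finger_force: 0.0
```

>>> send_rows:
  targets:
    - [0,0,-0.001,0]
    - [0,0,-0.001,0]
    - [0,0,0,0]

```text
time: 17.4
tool_pos: [0.5523, 0.0193, 0.0612]
eef_rot: [0.998, -0.056, 0.0, 0.0]
wrist_force: [-5.2, -3.0, 17.3]
finger_gap: 0.0007
finger_force: 8.6
```

>>> send_rows:
  targets:
    - [0,0,-0.001,0]
    - [0,0,-0.0005,0]
    - [0,0,0,0]

```text
time: 17.7
tool_pos: [0.5523, 0.0193, 0.0609]
eef_rot: [0.998, -0.056, 0.001, 0.0]
wrist_force: [-9.5, -1.5, 32.3]
finger_gap: 0.0007
finger_force: 16.1
```

>>> send_rows:
  targets:
    - [0,0,0.012,0]
    - [-0.004,-0.04,0,0]
    - [-0.004,-0.04,0,0]
    - [-0.005,-0.04,0,0]
    - [0,0,0,0]
    - [0,0,-0.004,0]
    - [0,0,-0.002,0]
    - [0,0,-0.002,0]
    - [0,0,-0.001,0]
    - [0,0,0,0]

```text
time: 18.7
tool_pos: [0.5392, -0.0992, 0.0615]
eef_rot: [0.998, -0.055, -0.0, -0.0]
wrist_force: [-1.6, 1.3, 4.4]
finger_gap: 0.0003
finger_force: 1.9
```

>>> send_rows:
  targets:
    - [0,0,-0.001,0]
    - [0,0,-0.001,0]
    - [0,0,0,0]

```text
time: 19.0
tool_pos: [0.5392, -0.0994, 0.061]
eef_rot: [0.998, -0.055, 0.0, 0.0]
wrist_force: [-6.9, 3.2, 24.1]
finger_gap: 0.0006
finger_force: 12.0
```

>>> send_rows:
  targets:
    - [0,0,0.012,0]
    - [0.004,0.04,0,0]
    - [0.004,0.04,0,0]
    - [0.005,0.04,0,0]
    - [0,0,0,0]
    - [0,0,-0.004,0]
    - [0,0,-0.002,0]
    - [0,0,-0.002,0]
    - [0,0,-0.001,0]
    - [0,0,0,0]

```text
time: 20.0
tool_pos: [0.5521, 0.0191, 0.0621]
eef_rot: [0.998, -0.056, -0.0, 0.0]
wrist_force: [-0.1, 0.0, 0.2]
finger_gap: 0.0006
finger_force: 0.0
```

>>> send_rows:
  targets:
    - [0,0,-0.001,0]
    - [0,0,-0.001,0]
    - [0,0,0,0]

```text
time: 20.3
tool_pos: [0.5523, 0.0194, 0.0613]
eef_rot: [0.998, -0.056, 0.0, 0.0]
wrist_force: [-3.4, -1.6, 12.0]
finger_gap: 0.0003
finger_force: 6.0
```

>>> send_rows:
  targets:
    - [0,0,-0.001,0]
    - [0,0,-0.0002,0]
    - [0,0,0,0]

```text
time: 20.6
tool_pos: [0.5523, 0.0195, 0.0611]
eef_rot: [0.998, -0.056, 0.001, 0.0]
wrist_force: [-6.4, -1.6, 24.5]
finger_gap: 0.0004
finger_force: 11.9
```

>>> send_rows:
  targets:
    - [0,0,0.012,0]
    - [-0.004,-0.04,0,0]
    - [-0.004,-0.04,0,0]
    - [-0.005,-0.04,0,0]
    - [0,0,0,0]
    - [0,0,-0.004,0]
    - [0,0,-0.002,0]
    - [0,0,-0.002,0]
    - [0,0,-0.001,0]
    - [0,0,0,0]

```text
time: 21.6
tool_pos: [0.5392, -0.0996, 0.062]
eef_rot: [0.998, -0.055, -0.0, 0.0]
wrist_force: [0.1, -0.1, -0.6]
finger_gap: 0.0003
finger_force: 0.0
```

>>> send_rows:
  targets:
    - [0,0,-0.001,0]
    - [0,0,-0.0005,0]
    - [0,0,0,0]

```text
time: 21.9
tool_pos: [0.5393, -0.0999, 0.0614]
eef_rot: [0.998, -0.056, 0.0, -0.0]
wrist_force: [-1.7, 2.8, 10.5]
finger_gap: 0.0006
finger_force: 4.7
```

>>> send_rows:
  targets:
    - [0,0,-0.001,0]
    - [0,0,-0.0003,0]
    - [0,0,0,0]

```text
time: 22.2
tool_pos: [0.5393, -0.1, 0.0611]
eef_rot: [0.998, -0.056, 0.001, 0.0]
wrist_force: [-4.9, 2.8, 22.6]
finger_gap: 0.0006
finger_force: 11.2
```

>>> send_rows:
  targets:
    - [0,0,0.02,0]
    - [0,0,0.02,0]
    - [-0.03,0.004,0,0]
    - [-0.03,0.004,0,0]
    - [-0.03,0.004,0,0]
    - [0,0,0,0]
    - [0,0,0,0]
  fingers: 0.68

```text
time: 22.9
tool_pos: [0.4497, -0.0884, 0.0998]
eef_rot: [0.998, -0.056, 0.001, 0.0]
wrist_force: [0.5, -1.3, 0.1]
finger_gap: 0.0305
finger_force: 0.0
```

```bash
python3 - <<'E'
from h import *
import pickle
s=snapshot("wrist"); pickle.dump(s,open("w4.pkl","wb")); cv2.imwrite("pics/w4.png",cv2.resize(s["image"],(800,600)))
o=sensors.observe(); print(o["tool_pos"],o["eef_rot"],o["wrist_force"],o["time"],o["finger_gap"])
E
```

```text
[ 0.45025308 -0.08855132  0.09967645] [ 9.98441754e-01 -5.57985078e-02  7.28499044e-04  2.44041868e-04] [ 0.50864767 -0.42083375 -0.3262108 ] 22.95 0.030332239996554555
```

View pics/w4.png

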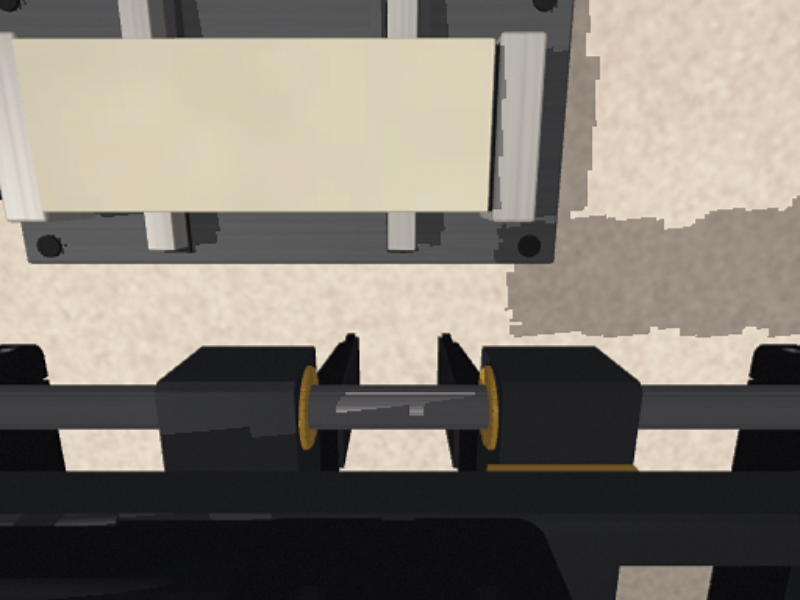

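The stone looks level, and both bar fronts sit on the plate, at (167,250) and (402,250). The right one lines up with the open fingers, so I'll check it with a light tug.

>>> send_rows:
  targets:
    - [0,0,-0.03,0]
    - [0,0,-0.03,0]
    - [0,0,-0.009,0]
    - [0,0,0,0]
    - [0.012,-0.0013,0,0]
    - [0.012,-0.0013,0,0]
    - [0.01,-0.001,0,0]
    - [0,0,0,0]

```text
time: 23.75
tool_pos: [0.4852, -0.0922, 0.031]
eef_rot: [0.998, -0.056, 0.001, 0.0]
wrist_force: [-0.6, 0.5, 0.7]
finger_gap: 0.0302
finger_force: 0.0
```

>>> send_rows:
  targets:
    - [0,0,0,0]
    - [0,0,0,0]
    - [0,0,0,0]
    - [0,0,0,0]
  fingers: 1
  grip_force: 6

```text
time: 24.15
tool_pos: [0.4827, -0.092, 0.0304]
eef_rot: [0.998, -0.056, -0.0, 0.0]
wrist_force: [-2.5, -2.5, 1.4]
finger_gap: 0.0134
finger_force: 6.0
```

>>> send_rows:
  targets:
    - [-0.0003,0,0,0]
    - [0,0,0,0]

```text
time: 24.35
tool_pos: [0.4827, -0.092, 0.0304]
eef_rot: [0.998, -0.056, -0.0, 0.0]
wrist_force: [-3.8, -4.4, 2.6]
finger_gap: 0.014
finger_force: 6.0
```

>>> send_rows:
  targets:
    - [-0.0005,0.0003,0,0]
    - [0,0,0,0]

```text
time: 24.55
tool_pos: [0.4826, -0.0919, 0.0304]
eef_rot: [0.998, -0.056, 0.0, 0.0]
wrist_force: [-1.4, -5.7, 1.5]
finger_gap: 0.0138
finger_force: 6.0
```

>>> send_rows:
  targets:
    - [-0.0003,0.0001,0,0]
    - [0,0,0,0]

```text
time: 24.75
tool_pos: [0.4826, -0.0919, 0.0304]
eef_rot: [0.998, -0.056, 0.001, 0.0]
wrist_force: [0.4, -6.0, 0.3]
finger_gap: 0.0136
finger_force: 6.0
```

>>> send_rows:
  targets:
    - [-0.0003,-0.0005,0,0]
    - [0,0,0,0]

```text
time: 24.95
tool_pos: [0.4826, -0.092, 0.0305]
eef_rot: [0.998, -0.056, 0.001, 0.0]
wrist_force: [3.2, -1.5, -1.7]
finger_gap: 0.0133
finger_force: 6.0
```

>>> send_rows:
  targets:
    - [-0.0003,-0.0003,0,0]
    - [0,0,0,0]

```text
time: 25.15
tool_pos: [0.4825, -0.0922, 0.0305]
eef_rot: [0.998, -0.056, 0.001, 0.0]
wrist_force: [6.8, 2.3, -2.5]
finger_gap: 0.0138
finger_force: 6.0
```

>>> send_rows:
  targets:
    - [0.0007,0.0002,0,0]
    - [0,0,0,0]

```text
time: 25.35
tool_pos: [0.4825, -0.0921, 0.0304]
eef_rot: [0.998, -0.056, 0.0, 0.0]
wrist_force: [4.3, -0.4, 0.0]
finger_gap: 0.0136
finger_force: 6.0
```

>>> send_rows:
  targets:
    - [0,0,0,0]
    - [0,0,0,0]
    - [0,0,0,0]
    - [-0.02,0.002,0,0]
    - [-0.014,0.0016,0,0]
    - [0.004,0.04,0,0]
    - [0.004,0.04,0,0]
    - [0.005,0.0393,0,0]
    - [0,0,0,0]
  fingers: 0.68

```text
time: 26.25
tool_pos: [0.461, 0.0341, 0.0304]
eef_rot: [0.999, -0.054, -0.0, -0.0]
wrist_force: [1.1, -0.1, 0.1]
finger_gap: 0.0303
finger_force: 0.0
```

```bash
python3 - <<'E'
from h import *
s=snapshot("wrist"); cv2.imwrite("pics/w5.png",cv2.resize(s["image"],(800,600)))
o=sensors.observe(); print(o["tool_pos"],o["eef_rot"],o["wrist_force"],o["time"],o["finger_gap"])
E
```

```text
[0.46092101 0.03258688 0.03035219] [ 9.98545842e-01 -5.39088480e-02 -1.90130743e-04  3.47417914e-05] [ 0.20151986 -0.71816121 -1.32904239] 26.3 0.03041552275486592
```

View pics/w5.png

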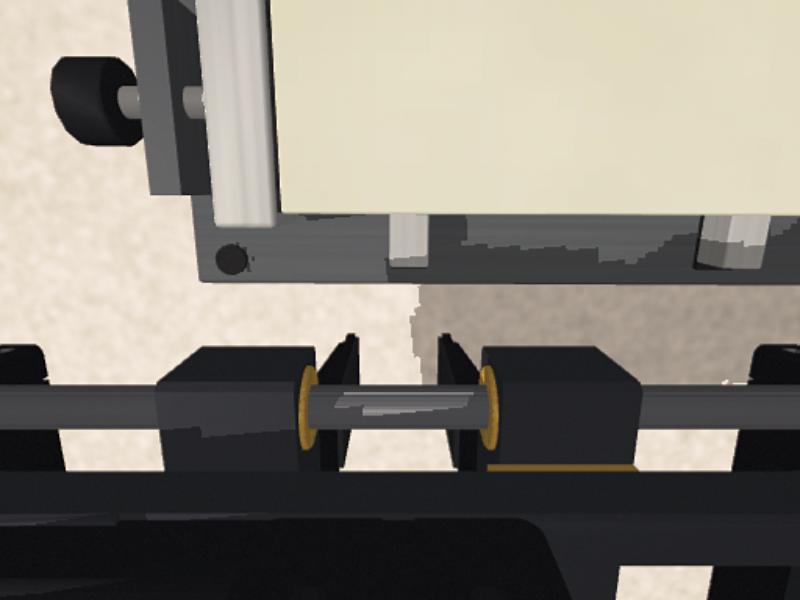

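The left bar front is at (409,266), about 2–3 mm right of the finger centre, so I'll shift for that and tug it the same way.

>>> send_rows:
  targets:
    - [0.012,-0.0033,0,0]
    - [0.012,-0.0013,0,0]
    - [0.01,-0.001,0,0]
    - [0,0,0,0]

```text
time: 26.7
tool_pos: [0.4969, 0.0241, 0.0303]
eef_rot: [0.998, -0.057, 0.001, 0.0]
wrist_force: [-0.0, -0.1, 0.0]
finger_gap: 0.03
finger_force: 0.0
```

>>> send_rows:
  targets:
    - [0,0,0,0]
    - [0,0,0,0]
    - [0,0,0,0]
    - [0,0,0,0]
  fingers: 1
  grip_force: 6

```text
time: 27.1
tool_pos: [0.4946, 0.0254, 0.0303]
eef_rot: [0.998, -0.056, -0.0, -0.0]
wrist_force: [-0.5, 2.9, -0.8]
finger_gap: 0.0139
finger_force: 6.0
```

>>> send_rows:
  targets:
    - [-0.0004,0,0,0]
    - [0,0,0,0]

```text
time: 27.3
tool_pos: [0.4946, 0.0254, 0.0303]
eef_rot: [0.998, -0.056, -0.0, -0.0]
wrist_force: [0.3, 4.0, -1.6]
finger_gap: 0.0136
finger_force: 6.0
```

>>> send_rows:
  targets:
    - [-0.0004,0.0003,0,0]
    - [0,0,0,0]

```text
time: 27.5
tool_pos: [0.4946, 0.0254, 0.0303]
eef_rot: [0.998, -0.056, 0.0, 0.0]
wrist_force: [1.8, 1.7, -3.3]
finger_gap: 0.0138
finger_force: 6.0
```

>>> send_rows:
  targets:
    - [-0.0003,0.0002,0,0]
    - [0,0,0,0]

```text
time: 27.7
tool_pos: [0.4946, 0.0255, 0.0304]
eef_rot: [0.998, -0.056, 0.001, 0.0]
wrist_force: [4.2, -1.2, -4.9]
finger_gap: 0.0137
finger_force: 6.0
```

Both bars hold against a tug well above the 1–2 N that slides a loose bar. I'll release this one and retreat.

>>> send_rows:
  targets:
    - [0.0005,-0.0001,0,0]
    - [0,0,0,0]

```text
time: 27.9
tool_pos: [0.4946, 0.0255, 0.0304]
eef_rot: [0.998, -0.056, -0.0, 0.0]
wrist_force: [2.2, -1.4, -3.4]
finger_gap: 0.0132
finger_force: 6.0
```

>>> send_rows:
  targets:
    - [0,0,0,0]
    - [0,0,0,0]
    - [0,0,0,0]
    - [-0.02,0.002,0,0]
    - [-0.02,0.002,0,0]
    - [0,0,0.04,0]
    - [0,0,0.04,0]
    - [0,0,0.04,0]
    - [0,0,0.04,0]
    - [-0.03,0,0.02,0]
    - [0,0,0,0]
    - [0,0,0,0]
  fingers: 0.5

```text
time: 29.1
tool_pos: [0.4245, 0.0297, 0.2107]
eef_rot: [0.998, -0.056, 0.001, 0.0]
wrist_force: [0.6, 0.3, 0.1]
finger_gap: 0.0474
finger_force: 0.0
```

```bash
python3 - <<'E'
from h import *
s=snapshot("wrist"); cv2.imwrite("pics/w6.png",cv2.resize(s["image"],(800,600)))
o=sensors.observe(); print(o["tool_pos"],o["wrist_force"],o["time"],o["finger_gap"])
E
```

```text
[0.42470653 0.02964148 0.21006666] [-0.58775585  0.70347585 -0.36356015] 29.15 0.04759047523067654
```

View pics/w6.png

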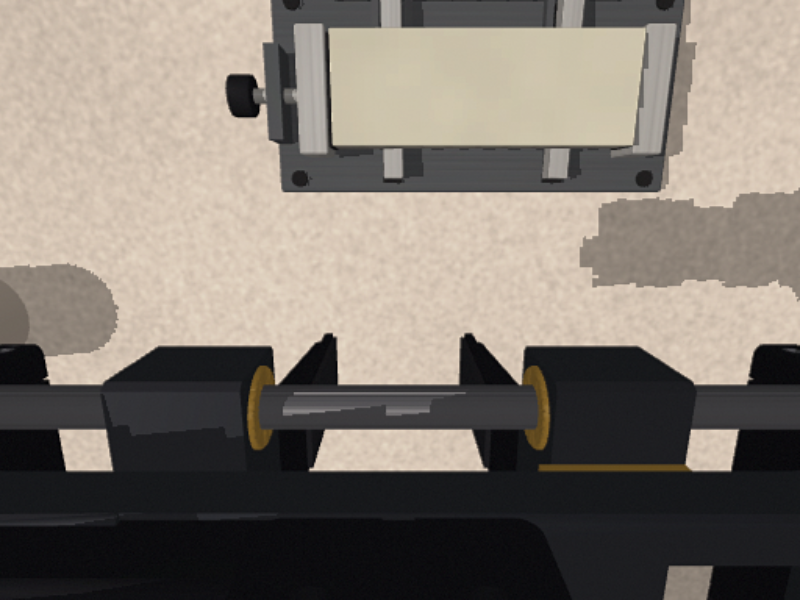

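The stone sits level between the jaws, both bars are home with their fronts at (393,180) and (556,179), and the gripper is clear.

```bash
python3 -c "
from cell import ticket
print(ticket.close_job())"
```

```text
the job is handed in; nothing more can be done
None
```

I handed the job in at about 29 s: both bars are home against the lip and held under light tugs of 4–7 N, the stone is level to within about 0.2 mm by touch (presses peaked at about 32 N), and the gripper is open and clear of everything.

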